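Latch the lid of the steel parts case down on its seal

ROBOT

A 7-joint arm with a two-finger parallel gripper is mounted at the origin on a cart in front of the work surface, level with it; the furniture and walls round the work are solid. World frame = base frame: x ahead of the robot, y to its left, z up, the work surface at z = 0. Lengths are in mm, angles in rad, forces in N, time in s.
With the tool pointing down it reaches from about 400 to 900 mm from the base axis. Payload 5.5 kg.
Tool frame: the origin (TCP) lies on the centre line of the jaws, within the pads' length; the fingertips stand 25 mm ahead of it and the grasp point (between the pads) lies 6 mm ahead of it; z points along the fingers, y is the line along which they close (so a half turn about z gives the same grasp; the last joint's range is limited). The gripper opens to 85 mm and grips with 20 to 120 N. Pads are 22 mm wide; open, the fingers measure 114 mm over their backs; the gripper's body (76 mm by 85 mm) begins 54 mm behind the grasp point. The pads swing forward as they close: fully open they stand 13 mm farther back than shut.
Start: joints at [1.377, 0.501, -0.427, 1.55, 0.221, 1.138, -0.21], TCP at [286.731, -583.339, 256.31] pointing down, gripper open.
Joint ranges: [-2.88, 2.88], [-0.31, 2.03], [-1.54, 1.56], [0.2, 2.42], [-1.41, 4.55], [0.19, 2.02], [-2.57, 2.57]. Speed limits (rad/s): [2.57, 2.57, 3.14, 3.14, 3.14, 3.14, 3.14].

INTERFACE

Orientations are given as a rotation vector (axis times angle).
In Python, from station import ctrl gives the robot as it stands.
- The arm moves only by the tool carry_out, never from a script. Its argument "rows" is a list of rows, each a list of 7 numbers: the opening, from 0 (shut) to 1 (fully open), then the shift along the tool's x, y, z in cm, then the turn, a rotation vector about the tool's x, y, z in degrees. In form: [[fingers, dx, dy, dz, ax, ay, az], ...]. A call has 1 to 12 rows; each row is the pose to reach, as a shift and turn from the pose commanded when the call began, along the tool's axes at that moment; what a row does not reach only later rows make up. A row lasts 1/8 s, in which the tool goes at most 62.5 mm and 10.7 degrees, less where a joint would pass 70% of its speed; a pose out of reach is approached as far as the arm can. A call with a gripper value outside its range is refused whole. The fingers move at their own pace and stop on an object; the grip force is fixed at half the most. Time passes only in rows, so rows that repeat a pose let the fingers close. It gives the time, the measured TCP pose, the force, the opening and the grip force at its end, in the units of the state.
- ctrl.get_obs(): the state, without advancing time (a new reading comes with each control period).
- ctrl.get_image(name): name is "side" or "top" or "wrist"; returns the picture (384x512x3 uint8, red, green, blue); there is no depth.
- ctrl.camera_info(name): a dict with "camera_matrix" (3x3 intrinsics, pixels), "R" (3x3) and "t" (3): a world point X has camera coordinates R X + t. Camera axes: x right, y down, z forward; pixel columns grow to the right and rows downward; lengths in mm; the calibration is good to about 2 mm. A picture is of the moment at which its call begins: read the wrist's pose just before it. camera_info takes no time and is no camera call; for the wrist camera it gives the pose at the moment of the call.
- ctrl.close_job(): hands the job in; it is judged then, once.
Trained networks look in the newest picture that a camera, given by its name, has taken for a name from the list of things; names that differ only in an ending like _2 or _b are one class to them, and where a whole thing is asked for, a point or a joint stands for the part that bears it (a point fixed in the world has none). Each returns a list of dicts, best first, with "p" (0 to 1); they miss things now and then, are a little off and sometimes report something else, mostly with a low value. They report only what shows in the picture. A call takes as long as a camera call.
- ctrl.boxes_of(camera, query): "extent" ([centre column, centre row, width, height] in pixels, round what is visible of it).
- ctrl.masks_of(camera, query): "pixels" (384x512 bool, what is visible of it) and "extent" ([centre column, centre row, width, height] in pixels, round what is visible of it).
- ctrl.place_of(camera, query): "uv" ([column, row] in pixels: a listed point, or the origin of a listed thing).
The state is a dict: "time_s": time; "joints": joint angles; "qvel": joint speeds; "effort": joint torques, N m; "ee_pos": TCP position; "eef_rot": TCP orientation; "contact_force": force on the tool from outside, world axes, zero at the start; "wrist_torque": the same for the moment, N m; "finger_gap": opening from 0.0 (shut) to 1.0 (fully open); "gripper_force": force on a finger pad.
Only numpy, scipy, OpenCV 4.12 (cv2) and the standard library are available. Lean on these libraries where they do the work, as an engineer would, in place of code of your own. Each camera call takes 0.05 s, during which the arm holds its last target. There are 200 camera calls.

TASK

The lid of the dark grey steel parts case is only resting on its rubber seal. Swing the link of the open latch up by its finger tab and hook its crossbar down behind the lip of the keeper on the lid, then press the lever down until it snaps flat against the front of the case, so that the latch holds the lid tight. Leave the other things on the bench where they are.

Things in the scene. Friction and masses are not known exactly. Their poses are not given: they have to be found in the camera images.
- parts_case: Dark grey steel case, fixed, 200 mm wide (y), 120 deep (x), rim 150 high, with a folded wire handle on its lid. Origin: centre of its underside, on the bench. x points from its front to its back, z up. The latch is in the middle of its front, the face at x = -60 mm. The lid is hinged at the back; the top of its front edge is 188 mm (tight) to 195 mm (resting) above the bench.
- latch_pivot (a point): Axis (along the case's y) on which the lever turns, between two small ears on the front of the case: 15 mm before the front face, 115 mm above the bench, in the middle of the width. It does not move with the lever.
- lever (a joint): Angle of the steel latch lever, 22 mm wide, 66 long: 0 open (points 45 degrees up and out from the pivot), 0.785 level, 2.356 at the stop, hanging flat against the case. Friction (0.1 N m) holds it where it is left. Once hooked it draws the lid on to the seal (up to 0.3 N m, 7 N at the press point), passes dead centre at about 1.9, then snaps to the stop by itself and stays.
- lever_press (a point): Point on the face of the lever that is to be pressed: 50 mm from the pivot along the lever, 3 mm proud of the pivot's line. This face looks up when the lever is level, away from the case when closed.
- link (a joint): Angle of the link on the lever. Its pin is 18 mm from the latch pivot, 20 degrees further round (outward and down) than the lever's own direction: 65 degrees from vertical at lever 0. The link leans outward from vertical by 0.611 + lever - link rad (negative: towards the lid). Light friction (0.04 N m) holds it where it is left.
- crossbar (a point): Middle of the link's crossbar, a 6 mm round bar 31 mm long along the case's y, 72 mm from the link's pin; this hooks into the keeper. Two arms 14 mm to either side join it to the pin and pass outside the keeper.
- finger_tab (a point): Middle of the link's finger tab: a rolled steel edge 12 mm thick, 34 mm long along the case's y, on a plate 34 mm beyond the crossbar (and 1.5 mm to the outer side). Gripped from above by its two ends it turns between the fingers as the link swings.
- keeper (a point): Where the crossbar's middle comes to lie in the keeper on the lid: 8 mm before the front face, 176 mm above the bench with the lid resting, 170 tight. The keeper is a 20 mm wide steel hook: a shelf 3 mm below this point and an upturned lip, 4.5 to 8 mm outward of it, 5.5 mm higher than it. The bar goes over the lip from above, down between lip and lid. Axes: x to the back, z up.
- ratchet: Plain steel ratchet handle, 204 mm long, 38 wide, lying on the bench to the left of the case; to be left alone. Origin: underside of its middle.
- electrical_tape: Small black roll of electrical tape, 58 mm across, 19 mm high, lying flat; to be left alone. Origin: centre of its underside.
- bolt: Steel hexagon bolt, 58 mm long, 20 wide, lying on the bench in front of the case; to be left alone. Origin: underside of its middle.
- tape_measure: Yellow tape measure, 83 mm long, 36 wide, 63 high, to the right of the case; to be left alone. Origin: centre of its underside.

How it is judged:
By the outcome, as a careful person would: the job done as asked, in the order asked, and still so for the second after the job is handed in, with the robot touching nothing.
It also fails if it takes over 51 s, if anything falls off the work surface, if the arm or the gripper's body presses on something with over 40 N, if the wrist force passes 120 N, or if a joint passes its speed limit or range.

## Working session

There is one attempt and no reset: what is moved stays moved. The work goes in short steps, Python scripts to look and compute and a tool call to move; the robot and the scene stay as the last step left them, time stands still between calls to the robot, and variables do not carry over. Pictures are saved under pics/ and viewed, at most 10 in all, crops included, and the job is handed in when it is done.

Besides the shell and the picture viewer there is one more tool, called as name(argument=value, ...) on one line, values as JSON. carry_out: Moves the arm, as the interface text tells. Its arguments: {"type":"object","properties":{"rows":{"type":"array","items":{"type":"array","items":{"type":"number"}}}},"required":["rows"]}

```bash
mkdir -p pics; python3 - <<'E'
from station import ctrl
import cv2,numpy as np
o=ctrl.get_obs();print(o)
for c in ("side","top"):
    im=ctrl.get_image(c);cv2.imwrite(f"pics/{c}0.png",im[:,:,::-1])
    i=ctrl.camera_info(c);print(c,i)
    for q in ("parts_case","latch_pivot","lever_press","crossbar","finger_tab","keeper","bolt","tape_measure","ratchet","electrical_tape"):
        print(q,[(np.round(r["uv"],1).tolist(),round(r["p"],2)) for r in ctrl.place_of(c,q)[:2]])
E
```

```text
{'time_s': 0.0, 'joints': array([ 1.37721594,  0.50182228, -0.42676198,  1.55146131,  0.22079529,
        1.13827842, -0.21025374]), 'qvel': array([-1.14958452e-03, -8.47044926e-05, -6.08633751e-05,  3.70322116e-04,
       -3.62995075e-04, -9.56843806e-04, -1.65053595e-04]), 'effort': array([-3.57729505e-04, -5.69519627e+01, -5.81631750e+00, -2.80938631e+01,
        1.05334391e-02,  1.20979972e-02,  2.35635963e-05]), 'ee_pos': array([ 286.35113602, -582.81070726,  255.26803565]), 'eef_rot': array([-3.05815480e+00, -7.10977747e-01,  5.99810788e-04]), 'contact_force': array([ 0.38722606, -0.49211652,  0.10794404]), 'wrist_torque': array([-0.00074685,  0.02580312, -0.04393605]), 'gripper_force': 0.0, 'finger_gap': 1.0013046150782732}
side {'camera_matrix': array([[379.81468531,   0.        , 254.01519112],
       [  0.        , 379.81468531, 190.90811709],
       [  0.        ,   0.        ,   1.        ]]), 'R': array([[ 0.99930018,  0.03604855,  0.00998217],
       [ 0.03071886, -0.63864359, -0.76888927],
       [-0.0213423 ,  0.76865783, -0.63930403]]), 't': array([-470.34482653, -11
[... 539 characters left out ...]
        , 376.13919172, 188.33830497],
       [  0.        ,   0.        ,   1.        ]]), 'R': array([[ 0.02605805, -0.99908145, -0.0340182 ],
       [-0.98631618, -0.02015365, -0.16362828],
       [ 0.16279239,  0.03781653, -0.98593537]]), 't': array([-315.16755042,  513.7821614 ,  981.8172461 ])}
parts_case [([255.7, 179.5], 0.8), ([157.9, 177.6], 0.61)]
latch_pivot [([252.6, 199.5], 0.93)]
lever_press [([251.5, 212.8], 0.84)]
crossbar [([159.0, 179.7], 0.38)]
finger_tab [([246.5, 224.2], 0.74)]
keeper [([251.7, 191.1], 0.83)]
bolt [([284.2, 239.9], 0.67), ([251.4, 218.9], 0.57)]
tape_measure [([383.3, 205.2], 0.91)]
ratchet [([159.7, 179.8], 0.6)]
electrical_tape [([179.8, 226.1], 0.6)]
```

```bash
python3 - <<'E'
import cv2,numpy as np
s=cv2.imread("pics/side0.png");t=cv2.imread("pics/top0.png")
a=cv2.resize(s[110:310,150:410],(780,600),interpolation=cv2.INTER_CUBIC)
cv2.imwrite("pics/s_c.png",a)
cv2.imwrite("pics/t_c.png",cv2.resize(t[110:300,130:390],(780,570),interpolation=cv2.INTER_CUBIC))
E
cat > h.py <<'E'
from station import ctrl
import numpy as np
from scipy.spatial.transform import Rotation as Ro
from scipy.optimize import least_squares
def proj(i,X):
    c=i["R"]@X+i["t"];p=i["camera_matrix"]@c;return p[:2]/p[2]
def case2w(q,X):
    c,s=np.cos(q[2]),np.sin(q[2]);return np.array([q[0]+c*X[0]-s*X[1],q[1]+s*X[0]+c*X[1],X[2]])
def pts(lev,link):
    p=np.array([-75,0,115.]);d=lambda a:np.array([-np.sin(a),0,np.cos(a)])  # a: lean outward from vertical
    L=np.pi/4+lev; pin=p+18*d(L+np.radians(20)); a=.611+lev-link
    return dict(latch_pivot=p,lever_press=p+50*d(L)+3*d(L-np.pi/2),pin=pin,crossbar=pin+72*d(a),
      finger_tab=pin+106*d(a)+1.5*d(a+np.pi/2),keeper=np.array([-68,0,176.]),parts_case=np.zeros(3))
E
python3 - <<'E'
from h import *
S=ctrl.camera_info("side");T=ctrl.camera_info("top")
ob=[("side","latch_pivot",253.5,190.4),("side","lever_press",241,180.2),("side","finger_tab",225.8,155.2),("side","crossbar",236,164.6),("side","keeper",261.3,171.1),
("top","latch_pivot",252.6,199.5),("top","lever_press",251.5,212.8),("top","finger_tab",246.5,224.2),("top","keeper",251.7,191.1),("top","parts_case",255.7,179.5),("side","parts_case",284.1,224.5)]
def f(q,full=False):
    P=pts(0 if len(q)<5 else q[4],q[3]);r=[proj(S if c=="side" else T,case2w(q,P[n]))-[u,v] for c,n,u,v in ob]
    return r if full else np.concatenate(r)
r=least_squares(f,[560,0,0,0],loss="soft_l1");print(r.x)
for o,e in zip(ob,f(r.x,True)):print(o[0],o[1],np.round(e,1))
for n,X in pts(0,r.x[3]).items():print(n,case2w(r.x,X).round(1))
# triangulate
for n in ("latch_pivot","lever_press","finger_tab","keeper"):
    oo=[o for o in ob if o[1]==n]
    z=least_squares(lambda X:np.concatenate([proj(S if c=="side" else T,X)-[u,v] for c,_,u,v in oo]),[500,0,100]);print(n,z.x.round(1),z.fun.round(1))
E
```

```text
[ 555.93941044 -298.35363801  106.74445565   -6.18381144]
side latch_pivot [ 0.9 -1.6]
side lever_press [ 0.4 -3.9]
side finger_tab [ 0.3 -0.4]
side crossbar [-2.2  0.5]
side keeper [-3.8 -1.2]
top latch_pivot [ 0.5 -0.6]
top lever_press [-0.5 -2.2]
top finger_tab [ 1.3 -0.2]
top keeper [0.4 1.3]
top parts_case [ 2.  -1.3]
side parts_case [-2.9 -1.2]
latch_pivot [ 481.1 -293.1  115. ]
lever_press [ 448.  -290.8  152.5]
pin [ 464.8 -292.   122.6]
crossbar [ 429.7 -289.5  185.4]
finger_tab [ 411.8 -288.3  214.3]
keeper [ 488.1 -293.6  176. ]
parts_case [ 555.9 -298.4    0. ]
latch_pivot [ 479.7 -291.7  108.8] [ 0.3 -0.1  0.   0.3]
lever_press [ 445.4 -291.3  140. ] [-0.6  0.1 -0.1 -0.6]
finger_tab [ 411.1 -285.3  211.1] [ 0.2 -0.   0.   0.2]
keeper [ 494.6 -291.9  170.5] [-1.1  0.2 -0.1 -1.1]
```

View pics/s_c.png

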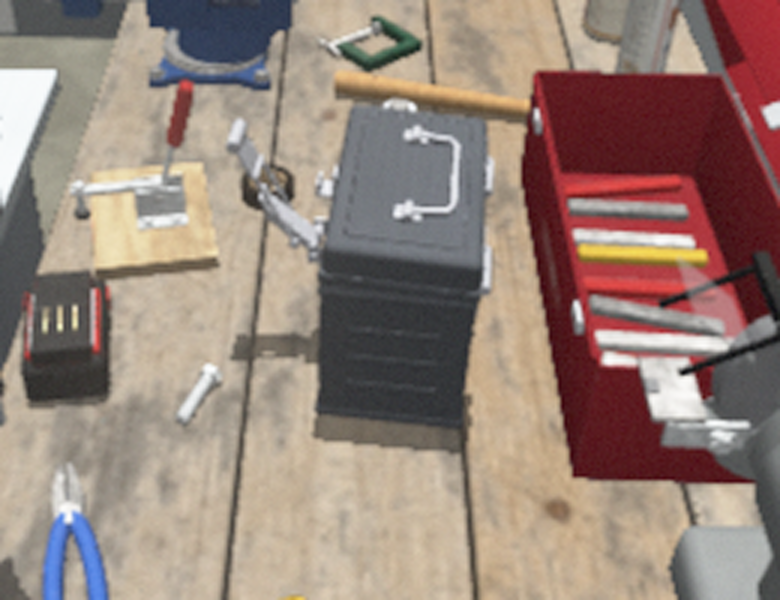

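View pics/t_c.png

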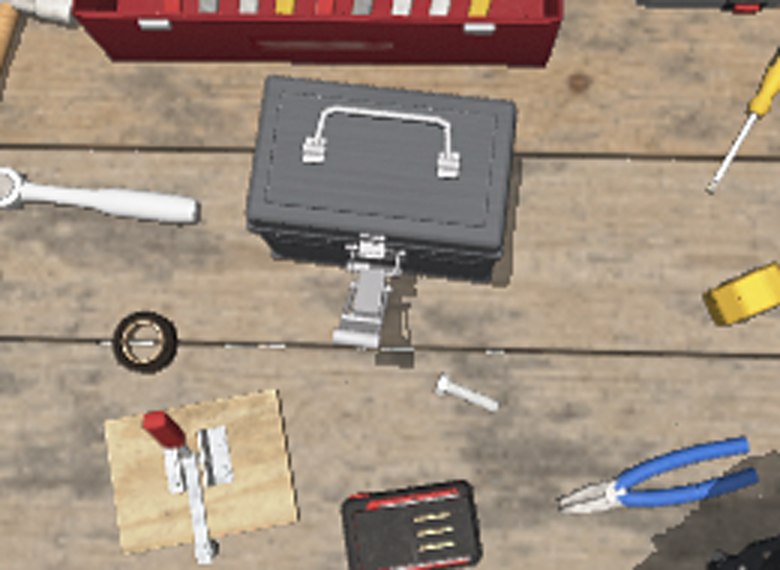

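The side view shows the link tab at crop (237,133), the keeper at (325,182) and the latch ears at (315,235). The top view shows the lid corners at crop (248,225), (500,250), (515,102) and (268,76), with the tab at (357,337). The network points agree with both. Next I refine the yaw from the corners and plan the approach.

```bash
cat >> h.py <<'E'
import json,os
def cmd():
    return json.load(open("cmd.json")) if os.path.exists("cmd.json") else dict(p=[286.731,-583.339,256.31],r=[-3.0581548,-0.710977747,0.0006])
def apply(row):   # record the last row of a call as the commanded pose
    c=cmd();R=Ro.from_rotvec(c["r"]);d=np.array(row[1:4])*10
    json.dump(dict(p=(np.array(c["p"])+R.apply(d)).tolist(),r=(R*Ro.from_rotvec(row[4:7],degrees=True)).as_rotvec().tolist()),open("cmd.json","w"))
def rel(p,R=None):
    c=cmd();R0=Ro.from_rotvec(c["r"]);t=(R0.inv()*R).as_rotvec(degrees=True) if R is not None else np.zeros(3)
    return np.round(np.r_[R0.inv().apply(np.array(p)-c["p"])/10,t],2).tolist()
def down(yaw,tilt=0,flip=False): # tool z down, tilted by 'tilt' deg so that it points inward(+x case); tool y along case y
    z=np.array([np.sin(np.radians(tilt)),0,-np.cos(np.radians(tilt))]);y=np.array([0,-1. if flip else 1,0]);M=np.c_[np.cross(y,z),y,z]
    return Ro.from_euler("z",yaw)*Ro.from_matrix(M)
E
python3 - <<'E'
from h import *
S=ctrl.camera_info("side");T=ctrl.camera_info("top")
cs=[(-60,100,248,225),(-60,-100,500,250),(60,-100,515,102),(60,100,268,76)]
f=lambda q:np.concatenate([proj(T,case2w(q,np.array([x,y,195-.0*x])*[q[3],q[3],1]))-[130+u/3,110+v/3] for x,y,u,v in cs])
r=least_squares(f,[556,-298,-.07,1]);print(r.x,r.fun.round(1))
print(Ro.from_rotvec(cmd()["r"]).as_matrix().round(3))
tab=np.array([411.5,-287,300])
for fl in (0,1):print(rel(tab,down(r.x[2],0,fl)))
E
```

```text
[ 5.51407612e+02 -3.04888689e+02 -8.65709431e-02  9.69686701e-01] [-0.1 -0.6  0.2  0.   0.1  0.  -0.2  0.5]
[[ 0.897  0.441 -0.001]
 [ 0.441 -0.897  0.002]
 [ 0.    -0.002 -1.   ]]
[24.27, -21.1, -4.33, -0.04, -0.14, -148.86]
[24.27, -21.1, -4.33, -0.11, 0.03, 31.14]
```

carry_out(rows=[[1,0,0,-4,0,0,0],[1,4,-3.5,-7.4,0,0,5],[1,8,-7,-7.4,0,0,10],[1,12,-10.5,-7.4,0,0,15],[1,16,-14,-7.4,0,0,21],[1,20,-17.5,-7.4,0,0,26],[1,24.3,-21.1,-7.4,0,0,31.1],[1,24.3,-21.1,-7.4,0,0,31.1],[1,24.3,-21.1,-7.4,0,0,31.1],[1,24.3,-21.1,-7.4,0,0,31.1]])

```text
time_s: 2.35
ee_pos: [411.0, -288.3, 330.2]
eef_rot: [3.138, -0.139, -0.0]
contact_force: [-0.1, -0.3, -0.1]
finger_gap: 1.001
gripper_force: 0.0
```

```bash
python3 - <<'E'
from h import *
import cv2
apply([1,24.3,-21.1,-7.4,0,0,31.1]);print(cmd())
o=ctrl.get_obs();print(o["time_s"],o["ee_pos"],o["eef_rot"],o["contact_force"],o["joints"].round(2))
W=ctrl.camera_info("wrist");im=ctrl.get_image("wrist");cv2.imwrite("pics/w1.png",im[:,:,::-1])
print(W)
for q in ("parts_case","latch_pivot","lever_press","crossbar","finger_tab","keeper"):
    print(q,[(np.round(r["uv"],1).tolist(),round(r["p"],2)) for r in ctrl.place_of("wrist",q)[:2]])
E
```

```text
{'p': [411.79085641560164, -286.91346086378445, 330.72728334945486], 'r': [-3.1369859752150564, 0.1348812984810106, 0.001368971498953843]}
2.35 [ 411.0042767  -288.28220806  330.20968162] [ 3.13833236e+00 -1.38548504e-01 -3.79969058e-04] [-0.10479294 -0.30432137 -0.05555069] [ 1.03  0.17 -0.53  1.82  0.09  1.18 -1.18]
{'camera_matrix': array([[305.74990367,   0.        , 254.46421816],
       [  0.        , 305.74990367, 191.50437947],
       [  0.        ,   0.        ,   1.        ]]), 'R': array([[-8.86920198e-02, -9.96059021e-01, -3.89839206e-04],
       [-9.59513716e-01,  8.53328621e-02,  2.68424537e-01],
       [-2.67333416e-01,  2.41811704e-02, -9.63300636e-01]]), 't': array([-251.49886585,  364.27277801,  566.19930506])}
parts_case []
latch_pivot [([254.7, 102.3], 0.85), ([48.5, 66.0], 0.24)]
lever_press [([255.0, 142.3], 0.56)]
crossbar []
finger_tab [([253.0, 189.5], 0.73), ([314.9, 166.3], 0.57)]
keeper [([255.9, 92.6], 0.62)]
```

View pics/w1.png

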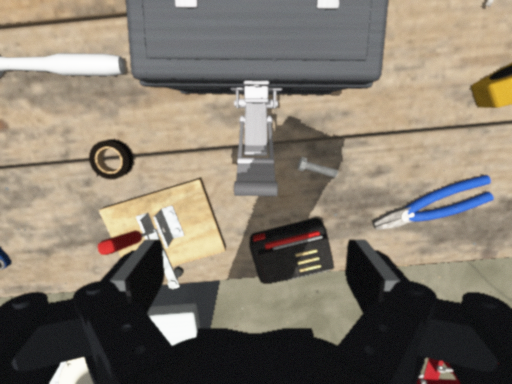

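The wrist view shows the lid's front edge from (133,82) to (383,82), the keeper at (257,90), the ears at (241–275,100) and the tab at (237–277,188), well lined up. I'll fit all the views jointly.

```bash
cat > fit.py <<'E'
from h import *
S=ctrl.camera_info("side");T=ctrl.camera_info("top");W=ctrl.camera_info("wrist");C=dict(side=S,top=T,wrist=W)
ob=[("side","latch_pivot",253.5,190.4),("side","lever_press",241,180.2),("side","finger_tab",225.8,155.2),("side","crossbar",236,164.6),("side","keeper",261.3,171.1),
("top","latch_pivot",252.6,199.5),("top","lever_press",251.5,212.8),("top","finger_tab",246.5,224.2),("top","keeper",251.7,191.1),
("wrist","latch_pivot",254.7,102.3),("wrist","lever_press",255,142.3),("wrist","finger_tab",256,188.5),("wrist","keeper",255.9,92.6)]
cs=[(-60,100,248,225),(-60,-100,500,250),(60,-100,515,102),(60,100,268,76)]
cw=[(100,133,81),(-100,382,80)]
def f(q,full=False):
    P=pts(q[4],q[3]);r=[proj(C[c],case2w(q,P[n]))-[u,v] for c,n,u,v in ob]
    r+=[proj(T,case2w(q,np.array([x*q[5],y*q[5],195.])))-[130+u/3,110+v/3] for x,y,u,v in cs]
    r+=[proj(W,case2w(q,np.array([-60*q[5],y*q[5],195.])))-[u,v] for y,u,v in cw]
    return r if full else np.concatenate(r+[[q[4]*10,]])
r=least_squares(f,[556,-298,-.07,.1,0,1],loss="soft_l1");print(r.x)
for n,e in zip([o[0]+" "+o[1] for o in ob]+["top corner"]*4+["wr corner"]*2,f(r.x,True)):print(n,np.round(e,1))
for n,X in pts(r.x[4],r.x[3]).items():print(n,case2w(r.x,X).round(1))
E
python3 fit.py
```

```text
[ 5.56798916e+02 -3.02587684e+02 -9.11431136e-02  2.47055414e-01
  1.02718829e-01  9.71414187e-01]
side latch_pivot [ 1.3 -0.9]
side lever_press [-0.7 -2.4]
side finger_tab [ 2.1 -0.2]
side crossbar [-0.9  1. ]
side keeper [-3.4 -0.6]
top latch_pivot [ 1.6 -0.9]
top lever_press [ 0.2 -0.9]
top finger_tab [ 2.  -2.3]
top keeper [1.6 0.9]
wrist latch_pivot [1.4 1. ]
wrist lever_press [1.  0.2]
wrist finger_tab [0.2 0.7]
wrist keeper [0.5 1.4]
top corner [-1.1 -3.1]
top corner [-0.8 -2.1]
top corner [-0.7 -2.1]
top corner [-1.  -1.9]
wr corner [-1.2 -1.6]
wr corner [-0.6  0.4]
latch_pivot [ 482.1 -295.8  115. ]
lever_press [ 445.4 -292.4  148.9]
pin [ 465.2 -294.2  120.9]
crossbar [ 432.9 -291.3  185.2]
finger_tab [ 416.3 -289.8  214.9]
keeper [ 489.1 -296.4  176. ]
parts_case [ 556.8 -302.6    0. ]
```

carry_out(rows=[[1,0.3,0.2,3,0,0,0],[1,0.3,0.2,6.5,0,0,0],[1,0.3,0.2,6.5,0,0,0],[1,0.3,0.2,6.5,0,0,0]])

```text
time_s: 3.2
ee_pos: [415.2, -289.3, 266.4]
eef_rot: [3.138, -0.135, 0.002]
contact_force: [0.1, 0.2, 0.6]
finger_gap: 1.001
gripper_force: 0.0
```

```bash
python3 - <<'E'
from h import *
import cv2
apply([1,.3,.2,6.5,0,0,0]);print(cmd())
o=ctrl.get_obs();print(o["time_s"],o["ee_pos"],o["eef_rot"])
W=ctrl.camera_info("wrist");im=ctrl.get_image("wrist");cv2.imwrite("pics/w2.png",cv2.resize(im[:,:,::-1],(800,600)))
np.savez("w2.npz",**W)
for q in ("latch_pivot","lever_press","crossbar","finger_tab","keeper"):
    print(q,[(np.round(r["uv"],1).tolist(),round(r["p"],2)) for r in ctrl.place_of("wrist",q)[:2]])
q=[556.8,-302.6,-.0911]
for n,X in pts(.1,.247).items():print(n,proj(W,case2w(q,X)).round(1))
E
```

```text
{'p': [414.55625305532004, -289.0502305816491, 265.72123134967677], 'r': [-3.1369859752150564, 0.1348812984810106, 0.001368971498953843]}
3.2 [ 415.17836707 -289.32168835  266.38787908] [ 3.13821066e+00 -1.34824988e-01  1.73439991e-03]
latch_pivot [([255.1, 106.5], 0.79)]
lever_press [([256.9, 160.4], 0.61)]
crossbar [([253.6, 185.6], 0.65), ([12.0, 60.5], 0.17)]
finger_tab [([256.0, 224.4], 0.59)]
keeper [([254.8, 95.1], 0.6)]
latch_pivot [254.2 107.4]
lever_press [253.9 156.9]
pin [254.1 128.3]
crossbar [253.7 183.9]
finger_tab [253.5 223.4]
keeper [254.1  96.4]
parts_case [254.6  39.3]
```

View pics/w2.png

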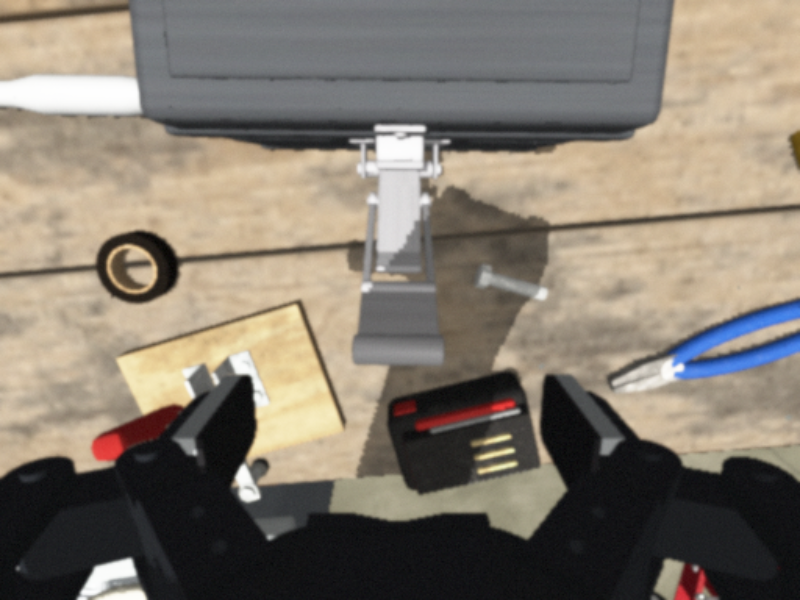

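Tab at (255,223) in original pixels, within 1 px of the model. Next: descend and grip the tab ends near the fingertips.

carry_out(rows=[[1,0.2,0.1,1.9,0,0,0],[1,0.2,0.1,3.75,0,0,0],[1,0.2,0.1,3.75,0,0,0],[0.55,0.2,0.1,3.75,0,0,0],[0.3,0.2,0.1,3.75,0,0,0],[0.3,0.2,0.1,3.75,0,0,0],[0.3,0.2,0.1,3.75,0,0,0],[0.3,0.2,0.1,3.75,0,0,0]])

```text
time_s: 4.5
ee_pos: [416.3, -289.9, 228.2]
eef_rot: [-3.139, 0.135, 0.001]
contact_force: [-1.8, 3.0, 6.0]
finger_gap: 0.371
gripper_force: 59.2
```

```bash
python3 - <<'E'
from h import *
import cv2
apply([1,.2,.1,3.75,0,0,0]);print(cmd())
o=ctrl.get_obs();print(o)
im=ctrl.get_image("wrist");cv2.imwrite("pics/w3.png",im[:,:,::-1])
s=ctrl.get_image("side");a=cv2.resize(s[80:200,170:330,::-1],(512,384),interpolation=cv2.INTER_CUBIC)
cv2.imwrite("pics/w3.png",np.vstack([im[150:,:,::-1],a][:2])[:600])
E
```

```text
{'p': [416.43311678294873, -290.1528135474645, 228.2177422673073], 'r': [-3.1369859752150564, 0.1348812984810106, 0.001368971498953843]}
{'time_s': 4.5, 'joints': array([ 0.99693715,  0.28745918, -0.51660635,  1.93032285,  0.17110826,
        0.96704455, -1.25631166]), 'qvel': array([-1.77692100e-03,  8.46549545e-04,  1.47512025e-03, -5.20202127e-04,
        9.78241496e-04,  4.28634679e-04,  1.26627534e-06]), 'effort': array([  0.33659024, -38.18152428,  -3.21243927, -25.91236353,
         0.41988789,  -1.20557092,   0.05045099]), 'ee_pos': array([ 416.29369311, -289.86767041,  228.22601558]), 'eef_rot': array([-3.13860740e+00,  1.34704465e-01,  7.90892736e-04]), 'contact_force': array([-1.80847078,  2.95116717,  5.97766931]), 'wrist_torque': array([ 0.57022623,  0.5478907 , -0.08667124]), 'gripper_force': 59.185325503349304, 'finger_gap': 0.3710528777793402}
```

View pics/w3.png

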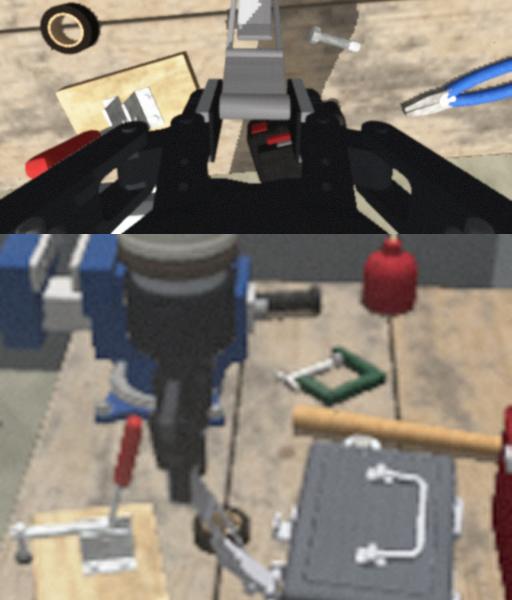

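```bash
cat > path.py <<'E'
from h import *
q=[556.8,-303.0,-.0911]
lv0=.05
tab=lambda lv,lean:pts(lv,.611+lv-lean)["finger_tab"]
bar=lambda lv,lean:pts(lv,.611+lv-lean)["crossbar"]
def lean_for(lv,bx):
    p=pts(lv,0)["pin"];return -np.arcsin((bx-p[0])/72)
c=cmd();w=np.array(c["p"]);cy,sy=np.cos(q[2]),np.sin(q[2])
cx=cy*(w[0]-q[0])+sy*(w[1]-q[1]);print("TCP case x,y",cx,-sy*(w[0]-q[0])+cy*(w[1]-q[1]))
l0=least_squares(lambda l:tab(lv0,l[0])[0]-cx,[.45]).x[0];t0=tab(lv0,l0);print("lean0",l0,t0)
R0=Ro.from_rotvec(c["r"])
def row(lv,lean):
    d=tab(lv,lean)-t0;return np.round(R0.inv().apply(Ro.from_euler("z",q[2]).apply(d))/10,2).tolist()
l1=lean_for(lv0,-66.5)
for l in np.linspace(l0,l1,9)[1:]:print("arc %.2f"%l,row(lv0,l),bar(lv0,l).round(1))
for lv in np.arange(.15,1.0,.1):
    l=lean_for(lv,-66.5);print("lv %.2f lean %.2f"%(lv,l),row(lv,l),bar(lv,l).round(1),tab(lv,l).round(1))
E
python3 path.py
```

```text
TCP case x,y -140.95357930765277 0.024169748574648153
lean0 0.46932792522634514 [-140.95357931    0.          215.64233491]
arc 0.37 [0.99, 0.0, -0.46] [-117.4    0.   189. ]
arc 0.26 [2.03, 0.01, -0.81] [-110.4    0.   191.3]
arc 0.16 [3.1, 0.01, -1.06] [-103.1    0.   192.9]
arc 0.06 [4.18, 0.02, -1.19] [-95.7   0.  193.7]
arc -0.05 [5.28, 0.03, -1.21] [-88.3   0.  193.7]
arc -0.15 [6.37, 0.03, -1.12] [-80.9   0.  193. ]
arc -0.25 [7.44, 0.04, -0.92] [-73.6   0.  191.5]
arc -0.36 [8.49, 0.04, -0.61] [-66.5   0.  189.2]
lv 0.15 lean -0.37 [8.52, 0.04, -0.4] [-66.5   0.  187.3] [-55.7   0.  219.6]
lv 0.25 lean -0.37 [8.54, 0.04, -0.21] [-66.5   0.  185.4] [-55.5   0.  217.6]
lv 0.35 lean -0.38 [8.55, 0.04, -0.01] [-66.5   0.  183.5] [-55.4   0.  215.7]
lv 0.45 lean -0.38 [8.56, 0.04, 0.17] [-66.5   0.  181.7] [-55.4   0.  213.9]
lv 0.55 lean -0.38 [8.55, 0.04, 0.34] [-66.5   0.  180. ] [-55.4   0.  212.1]
lv 0.65 lean -0.37 [8.54, 0.04, 0.5] [-66.5   0.  178.3] [-55.6   0.  210.5]
lv 0.75 lean -0.36 [8.52, 0.05, 0.65] [-66.5   0.  176.7] [-55.8   0.  209. ]
lv 0.85 lean -0.35 [8.49, 0.05, 0.79] [-66.5   0.  175.3] [-56.1   0.  207.7]
lv 0.95 lean -0.34 [8.45, 0.05, 0.91] [-66.5   0.  174. ] [-56.5   0.  206.5]
```

carry_out(rows=[[0.3,1.0,0,-0.46,0,0,0],[0.3,2.0,0,-0.8,0,0,0],[0.3,3.1,0,-1.06,0,0,0],[0.3,4.2,0,-1.2,0,0,0],[0.3,5.3,0,-1.2,0,0,0],[0.3,6.4,0,-1.1,0,0,0],[0.3,7.4,0,-0.9,0,0,0],[0.3,7.9,0,-0.8,0,0,0],[0.3,8.3,0,-0.65,0,0,0],[0.3,8.3,0,-0.65,0,0,0],[0.3,8.3,0,-0.65,0,0,0]])

```text
time_s: 5.98
ee_pos: [499.6, -297.6, 235.0]
eef_rot: [3.138, -0.136, 0.002]
contact_force: [0.3, 1.3, 5.7]
finger_gap: 0.336
gripper_force: 58.8
```

```bash
python3 - <<'E'
from h import *
import cv2
apply([1,8.3,0,-.65,0,0,0]);print(cmd())
o=ctrl.get_obs();print(o["time_s"],o["ee_pos"],o["contact_force"],o["wrist_torque"],o["finger_gap"])
im=ctrl.get_image("wrist");
s=ctrl.get_image("side");a=cv2.resize(s[110:220,190:340,::-1],(512,375),interpolation=cv2.INTER_CUBIC)
cv2.imwrite("pics/w4.png",np.vstack([im[60:284,:,::-1],a]))
for c in("wrist","side"):
  for q in ("latch_pivot","lever_press","crossbar","finger_tab","keeper"):
    r=ctrl.place_of(c,q)[:1];X=case2w([556.8,-303,-.0911],pts(.05,.611+.05+.34)[q]);print(c,q,[(np.round(r["uv"],1).tolist(),round(r["p"],2)) for r in r],proj(ctrl.camera_info(c),X).round(1))
E
```

```text
{'p': [499.13194501910095, -297.28842759366404, 234.6393324559657], 'r': [-3.1369859752150564, 0.1348812984810106, 0.001368971498953843]}
5.975 [ 499.58512866 -297.5943273   234.95950368] [0.34249723 1.26324645 5.68235068] [ 0.24642608 -0.02241291 -0.52182235] 0.33572930710098725
wrist latch_pivot [] [253.5 214.2]
wrist lever_press [] [253.2 275.3]
wrist crossbar [([255.8, 261.3], 0.79)] [253.1 245.8]
wrist finger_tab [([251.6, 285.3], 0.87)] [252.8 256.7]
wrist keeper [([253.0, 236.1], 0.77)] [253.2 236.7]
side latch_pivot [([258.6, 189.1], 0.84)] [254.8 189.6]
side lever_press [([238.4, 181.9], 0.81)] [241.  177.3]
side crossbar [([255.1, 163.3], 0.51)] [258.1 166.1]
side finger_tab [] [262.5 155.3]
side keeper [([258.9, 171.8], 0.6)] [257.9 170.7]
```

View pics/w4.png

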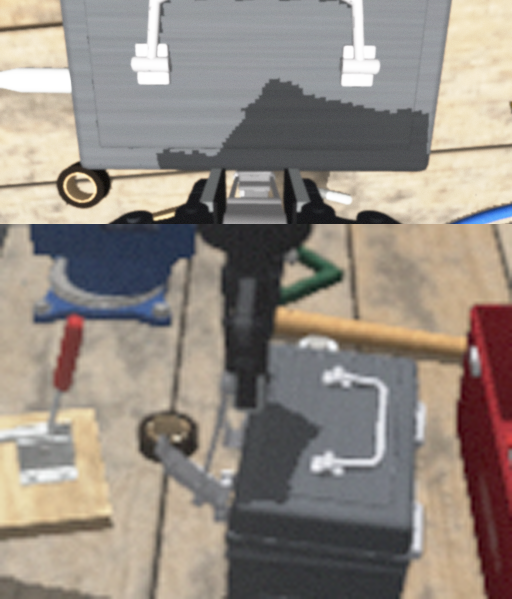

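```bash
python3 - <<'E'
from h import *
import cv2
C={c:ctrl.camera_info(c) for c in("wrist","side","top")}
q=[556.8,-303,-.0911]
ctrl.get_image("top")
ob=[("wrist","crossbar",255.8,261.3),("wrist","finger_tab",251.6,285.3),("side","lever_press",238.4,181.9),("side","crossbar",255.1,163.3)]
for n in("lever_press","finger_tab","crossbar"):
    r=ctrl.place_of("top",n)[:2];print(n,[(np.round(r["uv"],1).tolist(),round(r["p"],2)) for r in r])
f=lambda x:np.concatenate([proj(C[c],case2w(q,pts(x[0],.611+x[0]-x[1])[n]))-[u,v] for c,n,u,v in ob])
r=least_squares(f,[.05,-.2],loss="soft_l1");print(r.x,r.fun.round(1));P=pts(r.x[0],.611+r.x[0]-r.x[1]);print(P)
w=ctrl.get_obs()["ee_pos"];cy,sy=np.cos(q[2]),np.sin(q[2]);print("TCP case",cy*(w[0]-q[0])+sy*(w[1]-q[1]),-sy*(w[0]-q[0])+cy*(w[1]-q[1]),w[2])
im=ctrl.get_image("wrist");cv2.imwrite("pics/w5.png",cv2.resize(im[210:384,140:372,::-1],(800,600),interpolation=cv2.INTER_CUBIC))
E
```

```text
lever_press [([252.0, 211.8], 0.61)]
finger_tab [([250.7, 193.0], 0.48)]
crossbar [([156.9, 177.1], 0.7), ([254.7, 199.6], 0.36)]
[ 0.29397619 -0.20010553] [-2.8  0.   1.2 -0.1 -0.3 -1.8 -1.4  3. ]
{'latch_pivot': array([-75.,   0., 115.]), 'lever_press': array([-117.66749731,    0.        ,  141.23899146]), 'pin': array([-92.81792042,   0.        , 117.55376429]), 'crossbar': array([-78.50628217,   0.        , 188.11704802]), 'finger_tab': array([-73.21807697,   0.        , 221.73675781]), 'keeper': array([-68.,   0., 176.]), 'parts_case': array([0., 0., 0.])}
TCP case -57.65719710421693 0.16855269743873347 234.98475255163686
```

View pics/w5.png

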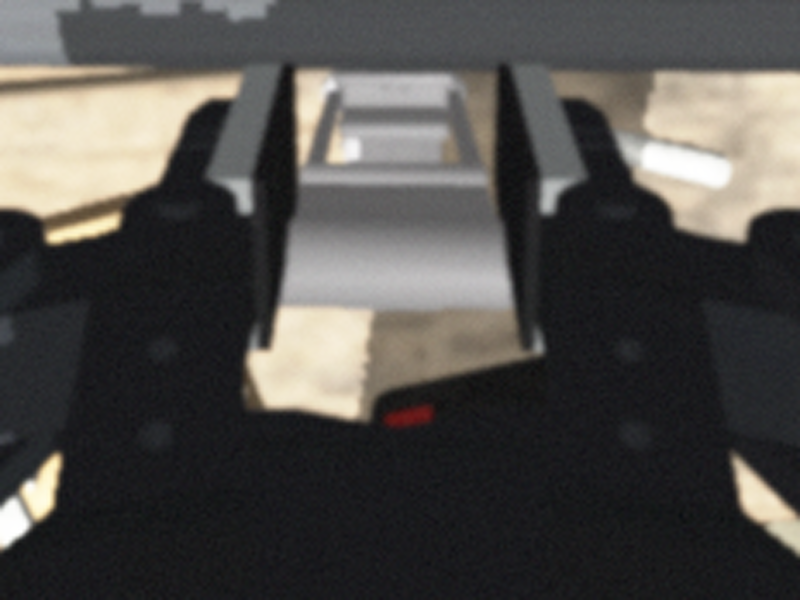

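```bash
python3 - <<'E'
from h import *
W=ctrl.camera_info("wrist");o=ctrl.get_obs();R=Ro.from_rotvec(o["eef_rot"])
z=lambda P:((proj(W,R.apply(P)+o["ee_pos"])-[140,210])*3.448).round(0)
for zz in (-6,0,6,10,14,18,21,25):print(zz,[z([x,-15,zz]) for x in(11,0,-6,-11,-15)])
E
```

```text
-6 [array([258., 151.]), array([261., 235.]), array([263., 279.]), array([264., 315.]), array([265., 343.])]
0 [array([264., 128.]), array([267., 209.]), array([268., 252.]), array([270., 286.]), array([271., 313.])]
6 [array([270., 107.]), array([272., 185.]), array([274., 226.]), array([275., 260.]), array([276., 286.])]
10 [array([273.,  94.]), array([276., 170.]), array([277., 210.]), array([278., 243.]), array([279., 269.])]
14 [array([276.,  82.]), array([279., 156.]), array([280., 195.]), array([281., 227.]), array([282., 253.])]
18 [array([280.,  70.]), array([282., 143.]), array([283., 181.]), array([284., 213.]), array([285., 237.])]
21 [array([282.,  62.]), array([284., 133.]), array([285., 171.]), array([286., 202.]), array([287., 226.])]
25 [array([285.,  52.]), array([287., 121.]), array([288., 158.]), array([289., 188.]), array([290., 212.])]
```

The tab lagged about 14 mm and is now held only by the pads' rear edges, with the bar just outside the lip. I'll open, measure and regrip.

carry_out(rows=[[0.65,0,0,0,0,0,0],[0.65,0,0,0,0,0,0],[0.65,0,0,0,0,0,0],[0.65,0,0,-0.5,0,0,0]])

```text
time_s: 7.32
ee_pos: [498.7, -297.3, 238.9]
eef_rot: [-3.138, 0.135, 0.002]
contact_force: [-0.8, 0.4, 0.0]
finger_gap: 0.651
gripper_force: 0.0
```

```bash
python3 - <<'E'
from h import *
import cv2
apply([1,0,0,-.5,0,0,0]);print(cmd()["p"])
o=ctrl.get_obs();print(o["time_s"],o["ee_pos"],o["contact_force"],o["finger_gap"])
C={c:ctrl.camera_info(c) for c in("wrist","side","top")};q=[556.8,-303,-.0911]
im=ctrl.get_image("wrist");s=ctrl.get_image("side");ctrl.get_image("top")
a=cv2.resize(s[110:220,190:340,::-1],(512,375),interpolation=cv2.INTER_CUBIC)
cv2.imwrite("pics/w6.png",np.vstack([im[170:384,:,::-1],a]))
ob=[]
for c in C:
  for n in ("lever_press","crossbar","finger_tab","keeper","latch_pivot"):
    r=ctrl.place_of(c,n)[:2];print(c,n,[(np.round(r["uv"],1).tolist(),round(r["p"],2)) for r in r])
    if r and n not in("keeper","latch_pivot") and r[0]["p"]>.4 and abs(r[0]["uv"][0]-253)<25: ob.append((c,n,*r[0]["uv"]))
f=lambda x:np.concatenate([proj(C[c],case2w(q,pts(x[0],.611+x[0]-x[1])[n]))-[u,v] for c,n,u,v in ob])
r=least_squares(f,[.05,-.2],loss="soft_l1");print(r.x);[print(o[:2],e) for o,e in zip(ob,r.fun.reshape(-1,2).round(1))];print(pts(r.x[0],.611+r.x[0]-r.x[1]))
E
```

```text
[499.1359340839331, -297.2971468303861, 239.63932326218452]
7.325 [ 498.69135909 -297.2644869   238.92130455] [-0.84719629  0.37399378  0.0495625 ] 0.6512407054228716
wrist lever_press []
wrist crossbar [([253.4, 258.8], 0.65)]
wrist finger_tab [([255.8, 282.8], 0.85)]
wrist keeper [([253.5, 230.0], 0.58)]
wrist latch_pivot []
side lever_press [([239.8, 177.7], 0.79)]
side crossbar [([253.8, 164.8], 0.47), ([239.8, 171.8], 0.19)]
side finger_tab [([258.5, 154.4], 0.6)]
side keeper [([257.6, 173.4], 0.7)]
side latch_pivot [([253.2, 190.2], 0.83)]
top lever_press [([253.0, 214.4], 0.7)]
top crossbar [([254.0, 196.8], 0.38)]
top finger_tab [([250.0, 193.4], 0.55)]
top keeper []
top latch_pivot [([254.8, 199.6], 0.56)]
[ 0.16649196 -0.1918522 ]
('wrist', 'crossbar') [0.1 0.1]
('wrist', 'finger_tab') [-2.5 -0. ]
('side', 'lever_press') [-0.3  0.9]
('side', 'crossbar') [-0.2  0.7]
('side', 'finger_tab') [-2.6 -0.3]
('top', 'lever_press') [-1.2 -1.6]
('top', 'finger_tab') [ 2.2 -2.2]
{'latch_pivot': array([-75.,   0., 115.]), 'lever_press': array([-113.98524141,    0.        ,  146.45077029]), 'pin': array([-92.34864241,   0.        , 119.79839626]), 'crossbar': array([-78.61986655,   0.        , 190.47739395]), 'finger_tab': array([-73.60931263,   0.        , 224.13960346]), 'keeper': array([-68.,   0., 176.]), 'parts_case': array([0., 0., 0.])}
```

View pics/w6.png

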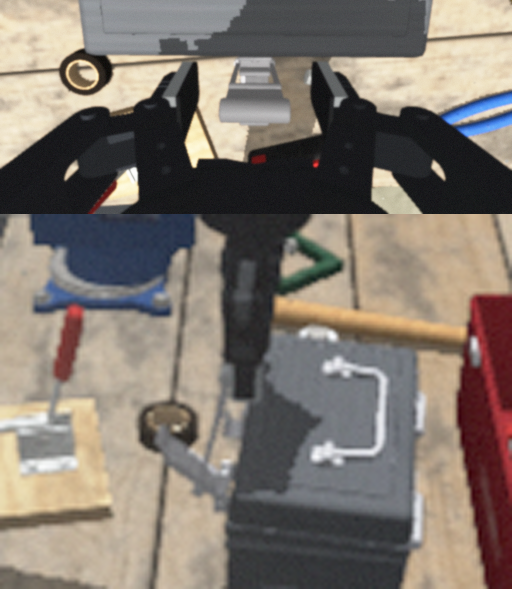

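carry_out(rows=[[0.65,-0.9,0,0,0,0,0],[0.65,-1.75,0,0.2,0,0,0],[0.65,-1.75,0,0.5,0,0,0],[0.3,-1.75,0,0.5,0,0,0],[0.3,-1.75,0,0.5,0,0,0],[0.3,-1.75,0,0.5,0,0,0],[0.3,-1.75,0,0.5,0,0,0],[0.3,-1.2,0,0.6,0,0,0],[0.3,-0.6,0,0.75,0,0,0],[0.3,0,0,0.95,0,0,0],[0.3,0,0,0.95,0,0,0]])

```text
time_s: 9.6
ee_pos: [499.6, -297.4, 229.5]
eef_rot: [-3.138, 0.135, 0.0]
contact_force: [-1.2, -0.1, 1.6]
finger_gap: 0.377
gripper_force: 59.5
```

```bash
cat > est.py <<'E'
from h import *
import cv2,sys
def est(save=None,cams=("wrist","side","top")):
    o=ctrl.get_obs();print(o["time_s"],o["ee_pos"],o["contact_force"].round(1),o["wrist_torque"].round(2),o["finger_gap"])
    C={c:ctrl.camera_info(c) for c in cams};q=[556.8,-303,-.0911]
    w=o["ee_pos"];cy,sy=np.cos(q[2]),np.sin(q[2]);print("TCP case",cy*(w[0]-q[0])+sy*(w[1]-q[1]),w[2])
    ims={c:ctrl.get_image(c) for c in C}
    ob=[]
    for c in C:
      for n in ("lever_press","crossbar","finger_tab","keeper"):
        r=ctrl.place_of(c,n)[:1];print(c,n,[(np.round(r["uv"],1).tolist(),round(r["p"],2)) for r in r],end=" ")
        if r and n!="keeper" and r[0]["p"]>.4 and abs(r[0]["uv"][0]-253)<25: ob.append((c,n,*r[0]["uv"]))
    f=lambda x:np.concatenate([proj(C[c],case2w(q,pts(x[0],.611+x[0]-x[1])[n]))-[u,v] for c,n,u,v in ob])
    r=least_squares(f,[.3,-.3],loss="soft_l1");print("\nlever,lean",r.x);[print(o[:2],e) for o,e in zip(ob,r.fun.reshape(-1,2).round(1))]
    P=pts(r.x[0],.611+r.x[0]-r.x[1]);print({k:P[k].round(1) for k in("crossbar","finger_tab","lever_press")})
    return ims
E
python3 - <<'E'
from est import *
apply([1,0,0,.95,0,0,0]);print(cmd()["p"]);i=est();cv2.imwrite("pics/w7.png",i["wrist"][170:,:,::-1])
E
```

```text
[499.128354860752, -297.2805802806142, 230.13934073036876]
9.6 [ 499.58231652 -297.38636343  229.49105134] [-1.2 -0.1  1.6] [ 0.05  0.63 -0.05] 0.376809532537138
TCP case -57.491112071889766 229.4910513394963
wrist lever_press [([255.6, 279.2], 0.94)] wrist crossbar [] wrist finger_tab [([255.7, 257.0], 0.94)] wrist keeper [([253.2, 240.2], 0.8)] side lever_press [([236.6, 179.6], 0.48)] side crossbar [([257.2, 166.5], 0.55)] side finger_tab [] side keeper [([258.5, 173.0], 0.79)] top lever_press [([250.2, 214.4], 0.74)] top crossbar [([284.7, 243.6], 0.58)] top finger_tab [] top keeper [] 
lever,lean [ 0.2919553  -0.35481029]
('wrist', 'lever_press') [-2.1  2.1]
('wrist', 'finger_tab') [-2.4  0.1]
('side', 'lever_press') [1.5 0.5]
('side', 'crossbar') [0.8 1.2]
('top', 'lever_press') [1.5 0.1]
{'crossbar': array([-67.8,   0. , 185.1]), 'finger_tab': array([-57.4,   0. , 217.5]), 'lever_press': array([-117.6,    0. ,  141.3])}
```

carry_out(rows=[[0.3,0.15,0,0.0,0,0,0],[0.3,0.15,0,0.25,0,0,0],[0.3,0.15,0,0.5,0,0,0],[0.3,0.15,0,0.75,0,0,0],[0.3,0.12,0,1.0,0,0,0],[0.3,0.12,0,1.0,0,0,0]])

```text
time_s: 11.1
ee_pos: [502.2, -297.7, 221.2]
eef_rot: [3.137, -0.135, 0.006]
contact_force: [-1.6, 1.1, 5.4]
finger_gap: 0.378
gripper_force: 60.2
```

```bash
python3 - <<'E'
from est import *
apply([1,.12,0,1.0,0,0,0]);print(cmd()["p"]);i=est();s=i["side"]
cv2.imwrite("pics/w7.png",np.vstack([i["wrist"][170:,:,::-1],cv2.resize(s[110:220,190:340,::-1],(512,375),interpolation=cv2.INTER_CUBIC)]))
E
```

```text
[500.3159474653316, -297.3661434318225, 220.13822565490327]
11.1 [ 502.16341221 -297.70925044  221.17478921] [-1.6  1.1  5.4] [ 0.1   0.49 -0.12] 0.37777927228582153
TCP case -54.89134516860535 221.1747892062238
wrist lever_press [([251.5, 292.3], 0.71)] wrist crossbar [] wrist finger_tab [([252.9, 256.4], 0.96)] wrist keeper [([252.2, 250.7], 0.95)] side lever_press [([234.1, 185.8], 0.58)] side crossbar [([256.3, 169.8], 0.55)] side finger_tab [] side keeper [([258.0, 170.6], 0.76)] top lever_press [([253.4, 220.0], 0.77)] top crossbar [([254.0, 188.5], 0.52)] top finger_tab [] top keeper [] 
lever,lean [ 0.60143824 -0.39193718]
('wrist', 'lever_press') [ 1.7 -4.9]
('wrist', 'finger_tab') [0.2 0. ]
('side', 'lever_press') [ 1.8 -1.5]
('side', 'crossbar') [2.7 0.1]
('top', 'lever_press') [-1.7 -2.5]
('top', 'crossbar') [-0.4  2.2]
{'crossbar': array([-65.3,   0. , 178.6]), 'finger_tab': array([-53.7,   0. , 210.6]), 'lever_press': array([-123.6,    0. ,  127.1])}
```

View pics/w7.png

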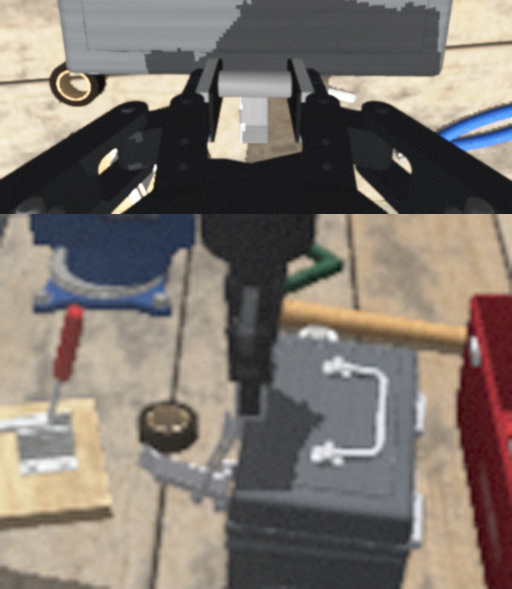

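The side view shows the lever nearly level and the link tab over the lid edge, with the bar about 2.6 mm above its seat and behind the lip. Pull the rest of the way down.

carry_out(rows=[[0.3,-0.1,0,0.2,0,0,0],[0.3,-0.15,0,0.45,0,0,0],[0.3,-0.15,0,0.45,0,0,0],[0.3,-0.15,0,0.45,0,0,0]])

```text
time_s: 12.35
ee_pos: [501.2, -297.6, 217.2]
eef_rot: [3.137, -0.134, 0.008]
contact_force: [-0.9, 0.1, 7.0]
finger_gap: 0.376
gripper_force: 62.8
```

```bash
python3 - <<'E'
from est import *
apply([1,-.15,0,.45,0,0,0]);print(cmd()["p"]);i=est()
E
```

```text
[498.81789388917775, -297.22954408795704, 215.63965075809114]
12.35 [ 501.20776865 -297.59635523  217.19513012] [-0.9  0.1  7. ] [ 0.19  0.37 -0.13] 0.37604292516975035
TCP case -55.853296457106325 217.1951301175245
wrist lever_press [([251.0, 288.8], 0.57)] wrist crossbar [] wrist finger_tab [([254.4, 254.1], 0.91)] wrist keeper [([255.3, 251.1], 0.73)] side lever_press [([232.6, 188.6], 0.65)] side crossbar [([261.2, 170.7], 0.46)] side finger_tab [] side keeper [([255.5, 172.6], 0.62)] top lever_press [([251.2, 220.4], 0.64)] top crossbar [([256.1, 190.7], 0.44)] top finger_tab [] top keeper [] 
lever,lean [ 0.68349806 -0.4024519 ]
('wrist', 'lever_press') [ 2.2 -1.4]
('wrist', 'finger_tab') [-1.3 -0.1]
('side', 'lever_press') [ 3.  -3.1]
('side', 'crossbar') [-1.8 -0.2]
('top', 'lever_press') [ 0.6 -2.4]
('top', 'crossbar') [-2.4 -0.3]
{'crossbar': array([-64.3,   0. , 176.8]), 'finger_tab': array([-52.3,   0. , 208.7]), 'lever_press': array([-124.4,    0. ,  123.1])}
```

carry_out(rows=[[0.3,-0.2,0,0.15,0,0,0],[0.3,-0.5,0,0.2,0,0,0],[0.3,-0.5,0,0.2,0,0,0],[0.3,-0.5,0,0.2,0,0,0]])

```text
time_s: 13.6
ee_pos: [499.0, -297.4, 217.0]
eef_rot: [3.136, -0.134, 0.017]
contact_force: [2.5, 0.8, 11.3]
finger_gap: 0.376
gripper_force: 63.4
```

```bash
python3 - <<'E'
from est import *
apply([1,-.5,0,.2,0,0,0]);print(cmd()["p"]);i=est()
E
```

```text
[493.8347535372286, -296.7968829572163, 213.64437719821964]
13.6 [ 498.95641823 -297.36156071  217.02351115] [ 2.5  0.8 11.3] [ 0.26 -0.48 -0.2 ] 0.3756220603614958
TCP case -58.11667132447719 217.02351114603434
wrist lever_press [([254.4, 283.4], 0.63)] wrist crossbar [] wrist finger_tab [([253.7, 252.0], 0.74)] wrist keeper [([252.2, 246.9], 0.61)] side lever_press [] side crossbar [([258.5, 172.3], 0.63)] side finger_tab [] side keeper [([258.9, 169.7], 0.88)] top lever_press [([251.0, 221.5], 0.63)] top crossbar [] top finger_tab [] top keeper [] 
lever,lean [ 0.7795097  -0.38139592]
('wrist', 'lever_press') [-1.4 -0.2]
('wrist', 'finger_tab') [-0.6  0. ]
('side', 'crossbar') [ 0.5 -1.5]
('top', 'lever_press') [ 0.9 -3.1]
{'crossbar': array([-65.2,   0. , 175.8]), 'finger_tab': array([-53.9,   0. , 207.9]), 'lever_press': array([-125. ,    0. ,  118.3])}
```

Force pushed back in both directions (+2.5 N outward, +11 N up) with the bar at its seat height, so it is hooked. Release, rise and compute the press path.

carry_out(rows=[[0.3,0.4,0,-0.2,0,0,0],[0.75,0.4,0,-0.25,0,0,0],[0.75,0.4,0,-0.25,0,0,0],[0.75,0.4,0,-0.25,0,0,0],[0.75,0.4,0,-3,0,0,0],[0.75,0.4,0,-7,0,0,0],[0.75,-5,0,-8,0,0,0],[0.1,-10,0,-8,0,0,0],[0,-12,0,-8,0,0,0],[0,-12,0,-8,0,0,0]])

```text
time_s: 15.6
ee_pos: [372.9, -287.0, 293.5]
eef_rot: [3.137, -0.139, -0.0]
contact_force: [0.4, 0.3, 0.6]
finger_gap: 0.11
gripper_force: 0.0
```

```bash
python3 - <<'E'
from est import *
apply([1,-12,0,-8,0,0,0]);print(cmd()["p"]);i=est()
cv2.imwrite("pics/w8.png",np.vstack([i["wrist"][0:224,:,::-1],cv2.resize(i["side"][110:220,190:340,::-1],(512,375),interpolation=cv2.INTER_CUBIC)]))
q=[556.8,-303,-.0911];d=lambda a:np.array([-np.sin(a),0,np.cos(a)])
t=np.radians(30);R=down(q[2],30,True);z=np.array([np.sin(t),0,-np.cos(t)])
def tcp(lv,ex=0,r=47):
    L=np.pi/4+lv;h=11*abs(np.sin(L-np.pi/2-t))
    return case2w(q,np.array([-75,0,115])+r*d(L)+(3+h-ex)*d(L-np.pi/2)-25*z)
print("pre",rel(tcp(.8,-25),R))
R0=R.inv();b=tcp(.8,-25)
for lv in(.8,1,1.2,1.4,1.6,1.8,2,2.15,2.3):print(lv,(R0.apply(tcp(lv,0)-b)/10).round(2),tcp(lv).round(0))
E
```

```text
[374.341505150152, -286.6362282795249, 293.7575764005055]
15.6 [ 372.93961722 -286.97151573  293.47027754] [0.4 0.3 0.6] [ 0.02 -0.1  -0.05] 0.10967798236921913
TCP case -184.55613833234432 293.4702775396295
wrist lever_press [([253.9, 116.1], 0.58)] wrist crossbar [([255.2, 31.9], 0.93)] wrist finger_tab [] wrist keeper [([252.0, 32.4], 0.91)] side lever_press [([236.4, 191.9], 0.87)] side crossbar [([258.6, 171.6], 0.71)] side finger_tab [([266.8, 162.0], 0.41)] side keeper [([258.3, 169.6], 0.68)] top lever_press [([250.1, 218.1], 0.75)] top crossbar [([252.6, 191.2], 0.53)] top finger_tab [([250.1, 184.3], 0.76)] top keeper [([254.1, 191.4], 0.82)] 
lever,lean [ 1.05319058 -0.34098312]
('wrist', 'lever_press') [-1.2 -1.9]
('wrist', 'crossbar') [-2.9 -0.5]
('side', 'lever_press') [-0.5 -0.9]
('side', 'crossbar') [0.2 0.3]
('side', 'finger_tab') [-3.6 -0.6]
('top', 'lever_press') [2.1 0.4]
('top', 'crossbar') [1.1 0. ]
('top', 'finger_tab') [3.4 0.4]
{'crossbar': array([-65.6,   0. , 172.4]), 'finger_tab': array([-55.6,   0. , 205. ]), 'lever_press': array([-124. ,    0. ,  104.7])}
pre [4.83, 0.02, 12.44, -0.17, 30.05, 0.26]
0.8 [-1.22  0.    2.18] [ 423. -291.  144.]
1 [-1.81  0.    3.17] [ 423. -291.  133.]
1.2 [-2.15  0.    4.28] [ 425. -291.  122.]
1.4 [-2.24 -0.    5.23] [ 429. -291.  113.]
1.6 [-2.2  -0.    5.96] [ 433. -292.  107.]
1.8 [-2.05  0.    6.7 ] [ 438. -292.  101.]
2 [-1.78  0.    7.43] [ 444. -293.   96.]
2.15 [-1.49  0.    7.96] [ 449. -293.   93.]
2.3 [-1.12 -0.    8.47] [ 455. -294.   90.]
```

View pics/w8.png

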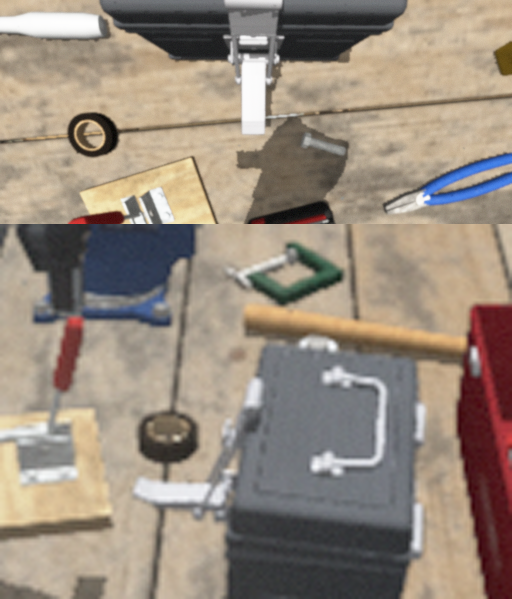

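The side view shows the link hooked at the keeper, (228,430), and the lever about level, (140–220,490). Move to the pre-press pose, tilted 30°.

carry_out(rows=[[0,1.2,0,3.1,0,7.5,0],[0,2.4,0,6.2,0,15,0],[0,3.6,0,9.3,0,22.5,0],[0,4.8,0,12.4,0,30,0],[0,4.8,0,12.4,0,30,0],[0,4.8,0,12.4,0,30,0]])

```text
time_s: 17.1
ee_pos: [421.3, -290.6, 168.6]
eef_rot: [3.012, -0.133, 0.806]
contact_force: [-0.1, 0.6, 0.0]
finger_gap: 0.001
gripper_force: 0.0
```

```bash
python3 - <<'E'
from h import *
apply([0,4.8,0,12.4,0,30,0]);print(cmd());o=ctrl.get_obs();print(o)
E
```

```text
{'p': [422.0654057120711, -290.54005619491534, 169.71246588516482], 'r': [3.01238755858548, -0.13019864763399255, 0.8057579974076802]}
{'time_s': 17.1, 'joints': array([ 1.42294946,  0.27670538, -0.73395245,  2.29863778, -0.54649246,
        0.24961744, -0.40597153]), 'qvel': array([-0.03281608, -0.02596238,  0.01600557, -0.03088247,  0.02226992,
        0.01774638, -0.02210383]), 'effort': array([  0.55813523, -29.27449644,  -4.89729524, -19.84185576,
        -0.79434162,  -1.18995409,   0.30672066]), 'ee_pos': array([ 421.33360136, -290.6353304 ,  168.59792821]), 'eef_rot': array([ 3.01229916, -0.13259736,  0.80580153]), 'contact_force': array([-0.07406407,  0.57726917,  0.00679986]), 'wrist_torque': array([ 0.01503199,  0.44102402, -0.03383671]), 'gripper_force': 0.0, 'finger_gap': 0.0013948473449959416}
```

carry_out(rows=[[0,-1.2,0,1.8,0,0,0],[0,-1.5,0,2.7,0,0,0],[0,-1.9,0,3.5,0,0,0],[0,-2.15,0,4.4,0,0,0],[0,-2.25,0,5.2,0,0,0],[0,-2.2,0,5.8,0,0,0],[0,-2.15,0,6.3,0,0,0],[0,-2.15,0,6.3,0,0,0]])

```text
time_s: 18.1
ee_pos: [436.7, -292.4, 105.3]
eef_rot: [3.008, -0.127, 0.81]
contact_force: [-0.2, -0.7, 0.2]
finger_gap: 0.004
gripper_force: 0.0
```

```bash
python3 - <<'E'
from est import *
apply([0,-2.15,0,6.3,0,0,0]);print(cmd()["p"],ctrl.get_obs()["joints"].round(2));est(cams=("side","top"))
E
```

```text
[434.846212223792, -291.5317559462761, 104.3908192700258] [ 1.01  0.39 -0.32  2.31 -1.41  0.2   0.45]
18.1 [ 436.67878053 -292.36754191  105.33255188] [-0.2 -0.7  0.2] [ 0.09  0.59 -0.02] 0.0038445349489261297
TCP case -120.59038619360186 105.33255188062387
side lever_press [([236.0, 202.8], 0.76)] side crossbar [([258.9, 173.8], 0.67)] side finger_tab [([262.8, 164.2], 0.41)] side keeper [] top lever_press [([252.7, 193.0], 0.54)] top crossbar [([255.9, 195.9], 0.68)] top finger_tab [([251.8, 191.8], 0.7)] top keeper [([255.4, 191.6], 0.69)] 
lever,lean [ 1.9856687  -0.10620227]
('side', 'lever_press') [10.7 -0.6]
('side', 'crossbar') [-1.  -0.7]
('side', 'finger_tab') [-3.8 -2.3]
('top', 'lever_press') [ 1.5 15.9]
('top', 'crossbar') [-2.2 -3.5]
('top', 'finger_tab') [ 1.3 -2.6]
{'crossbar': array([-67.8,   0. , 168.6]), 'finger_tab': array([-65.6,   0. , 202.6]), 'lever_press': array([-95.9,   0. ,  69.5])}
```

```bash
python3 - <<'E'
from h import *
q=[556.8,-303,-.0911];S=ctrl.camera_info("side");T=ctrl.camera_info("top")
for lv in np.arange(1.2,2.4,.15):print(round(lv,2),[proj(c,case2w(q,pts(lv,0)["lever_press"])).round(1) for c in(S,T)])
for c in("side","top"):
  ctrl.get_image(c)
  for n in("lever_press","lever"):
    print(c,n,[(np.round(r["extent"],1).tolist(),round(r["p"],2)) for r in ctrl.boxes_of(c,n)[:2]],[(np.round(r["uv"],1).tolist(),round(r["p"],2)) for r in ctrl.place_of(c,"lever_press")[:2]])
o=ctrl.get_obs();R=Ro.from_rotvec(o["eef_rot"]);cy,sy=np.cos(q[2]),np.sin(q[2])
for x in(-11,0,11):
  w=o["ee_pos"]+R.apply([x,0,25]);print("tip",x,cy*(w[0]-q[0])+sy*(w[1]-q[1]),w[2])
print(o["joints"].round(3),o["contact_force"])
E
```

```text
1.2 [array([236.7, 193.2]), array([252.4, 217.9])]
1.35 [array([237.9, 195.3]), array([252.7, 216.9])]
1.5 [array([239.5, 197.3]), array([253. , 215.5])]
1.65 [array([241.5, 199.1]), array([253.4, 213.8])]
1.8 [array([243.7, 200.6]), array([253.7, 211.8])]
1.95 [array([246.1, 202. ]), array([254.1, 209.5])]
2.1 [array([248.7, 203. ]), array([254.4, 206.9])]
2.25 [array([251.4, 203.8]), array([254.8, 204.3])]
side lever_press [([250.1, 182.2, 28.6, 46.2], 0.61)] [([239.5, 200.8], 0.55), ([258.6, 172.7], 0.17)]
side lever [([251.3, 181.6, 26.3, 49.9], 0.76)] [([239.5, 200.8], 0.55), ([258.6, 172.7], 0.17)]
top lever_press [([254.8, 198.7, 12.0, 22.7], 0.63), ([254.1, 195.5, 11.1, 14.6], 0.63)] [([251.7, 216.5], 0.87)]
top lever [([252.3, 196.9, 15.7, 25.8], 0.58)] [([251.7, 216.5], 0.87)]
tip -11 -119.34802902536885 76.86096130260687
tip 0 -109.82221052815146 82.36154231567474
tip 11 -100.29639203093407 87.8621233287426
[ 1.017  0.387 -0.32   2.317 -1.407  0.195  0.451] [-0.05900202 -0.03304762  0.13258278]
```

carry_out(rows=[[0,-0.2,0,-0.4,0,-5,0],[0,-0.3,0,-0.5,0,-12,0],[0,-0.3,0,-0.5,0,-12,0],[0,-0.3,0,-0.5,0,-12,0]])

```text
time_s: 19.6
ee_pos: [432.7, -290.0, 107.7]
eef_rot: [3.085, -0.121, 0.491]
contact_force: [0.5, 0.5, -0.4]
finger_gap: -0.004
gripper_force: 0.0
```

```bash
cat > st.py <<'E'
from h import *
q=[556.8,-303,-.0911];S=ctrl.camera_info("side");T=ctrl.camera_info("top")
def st():
    o=ctrl.get_obs();R=Ro.from_rotvec(o["eef_rot"]);cy,sy=np.cos(q[2]),np.sin(q[2])
    print(o["time_s"],o["joints"].round(3),o["contact_force"].round(1),o["ee_pos"].round(1),"tilt",np.degrees(np.arctan2(np.hypot(*R.as_matrix()[:2,2]),-R.as_matrix()[2,2])))
    for x in(-11,0,11):
        w=o["ee_pos"]+R.apply([x,0,25]);print("tip",x,(cy*(w[0]-q[0])+sy*(w[1]-q[1])).round(1),(-sy*(w[0]-q[0])+cy*(w[1]-q[1])).round(1),w[2].round(1))
    for c in("side","top"):
        ctrl.get_image(c);print(c,[(n,np.round(r["uv"],1).tolist(),round(r["p"],2)) for n in("lever_press","crossbar","finger_tab","keeper") for r in ctrl.place_of(c,n)[:1]])
E
python3 -c "
from st import *
apply([0,-.3,0,-.5,0,-12,0]);print(cmd());st()"
```

```text
{'p': [429.7692112031251, -291.0990994787863, 107.22575648578322], 'r': [3.088717785800342, -0.1332148576292328, 0.4878232128102988]}
19.6 [ 0.473  0.361  0.197  2.216 -0.683  0.378 -0.386] [ 0.5  0.5 -0.4] [ 432.7 -290.   107.7] tilt 18.093899542344225
tip -11 -127.5 1.5 80.5
tip 0 -117.0 1.7 83.9
tip 11 -106.6 1.8 87.3
side [('lever_press', [240.6, 198.7], 0.46), ('finger_tab', [259.1, 163.1], 0.45), ('keeper', [257.3, 189.1], 0.73)]
top [('lever_press', [252.6, 216.7], 0.83), ('crossbar', [253.4, 193.3], 0.66), ('finger_tab', [249.3, 188.1], 0.7), ('keeper', [257.4, 192.3], 0.76)]
```

carry_out(rows=[[0,-0.6,0.15,0.35,0,0,0],[0,-0.3,0.15,0.75,0,0,0],[0,0.05,0.15,1.15,0,0,0],[0,0.45,0.15,1.6,0,0,0],[0,0.9,0.15,2.0,0,0,0],[0,1.3,0.15,2.3,0,0,0],[0,1.3,0.15,2.3,0,0,0]])

```text
time_s: 20.98
ee_pos: [450.6, -294.5, 89.3]
eef_rot: [3.086, -0.131, 0.491]
contact_force: [-0.1, 0.2, -1.2]
finger_gap: 0.003
gripper_force: 0.0
```

```bash
python3 -c "
from st import *
apply([0,1.3,.15,2.3,0,0,0]);st()"
```

```text
20.975 [ 0.488  0.42   0.164  2.184 -0.717  0.35  -0.372] [-0.1  0.2 -1.2] [ 450.6 -294.5   89.3] tilt 18.073282639421
tip -11 -109.3 -1.2 62.1
tip 0 -98.8 -1.1 65.5
tip 11 -88.4 -1.1 68.9
side [('lever_press', [253.6, 204.9], 0.46), ('crossbar', [258.6, 171.6], 0.71), ('finger_tab', [257.7, 163.9], 0.59), ('keeper', [261.3, 171.5], 0.74)]
top [('lever_press', [257.3, 200.0], 0.57), ('crossbar', [179.9, 227.7], 0.57), ('finger_tab', [251.2, 196.4], 0.51), ('keeper', [253.1, 189.1], 0.64)]
```

The lever point now matches closed in both views. Back away and verify.

carry_out(rows=[[0,-2,0,-0.5,0,0,0],[0,-5,0,-3,0,0,0],[0,-8,0,-8,0,0,0],[0,-10,0,-13,0,0,0],[0,-11,0,-17,0,0,0],[0,-11,0,-17,0,0,0],[0,-11,0,-17,0,0,0]])

```text
time_s: 22.35
ee_pos: [293.0, -280.9, 216.6]
eef_rot: [3.087, -0.132, 0.49]
contact_force: [-0.7, 0.2, -0.3]
finger_gap: 0.0
gripper_force: 0.0
```

```bash
python3 -c "
from st import *
apply([0,-11,0,-17,0,0,0]);st()
W=ctrl.camera_info('wrist');ctrl.get_image('wrist')
P=pts(2.356,0);pin=P['pin'];k=np.array([-68,0,170.]);u=(k-pin)/np.linalg.norm(k-pin);print(np.linalg.norm(k-pin));P['crossbar']=k;P['keeper']=k;P['finger_tab']=pin+106*u
for n in ('lever_press','crossbar','finger_tab','keeper','latch_pivot'):
  print(n,[proj(c,case2w(q,P[n])).round(1).tolist() for c in (S,T,W)],[(np.round(r['uv'],1).tolist(),round(r['p'],2)) for r in ctrl.place_of('wrist',n)[:1]])
for n in ('bolt','electrical_tape','tape_measure','ratchet'):print(n,[np.round(r['uv'],1).tolist() for r in ctrl.place_of('top',n)[:1]])
"
```

```text
22.35 [ 0.533 -0.047  0.341  2.354 -0.352  0.636 -0.517] [-0.7  0.2 -0.3] [ 293.  -280.9  216.6] tilt 18.04400396730987
tip -11 -267.5 -2.0 189.4
tip 0 -257.0 -1.9 192.8
tip 11 -246.5 -1.9 196.2
side [('lever_press', [248.4, 205.9], 0.6), ('crossbar', [259.5, 175.0], 0.44), ('finger_tab', [257.0, 163.3], 0.44), ('keeper', [259.4, 169.6], 0.65)]
top [('lever_press', [255.2, 203.2], 0.53), ('crossbar', [255.8, 193.3], 0.52), ('finger_tab', [253.3, 192.3], 0.55), ('keeper', [252.0, 195.7], 0.56)]
71.920651025867
lever_press [[253.4, 204.1], [255.1, 202.3], [252.4, 36.9]] [([255.0, 41.0], 0.58)]
crossbar [[257.8, 172.6], [253.6, 192.4], [251.1, -73.7]] []
finger_tab [[258.2, 161.3], [252.9, 189.9], [250.3, -136.9]] []
keeper [[257.8, 172.6], [253.6, 192.4], [251.1, -73.7]] []
latch_pivot [[254.8, 189.6], [254.3, 198.6], [251.9, -1.6]] []
bolt [[284.8, 241.4]]
electrical_tape [[177.5, 222.5]]
tape_measure [[379.0, 205.7]]
ratchet [[160.0, 179.3]]
```

```bash
python3 -c "
from station import ctrl
import cv2,numpy as np
a=cv2.imread('pics/side0.png',0).astype(np.float32);i=ctrl.get_image('side');b=cv2.cvtColor(i,cv2.COLOR_RGB2GRAY).astype(np.float32)
for n,(u0,u1,v0,v1) in dict(lidfront=(264,312,184,204),base=(262,305,215,252),latchside=(246,262,160,215)).items():
  A=a[v0:v1,u0:u1];print(n,cv2.phaseCorrelate(A,b[v0:v1,u0:u1],cv2.createHanningWindow(A.shape[::-1],cv2.CV_32F)))
cols=[280,295,303]
for c in cols:print(c,a[190:212,c].astype(int).tolist(),b[190:212,c].astype(int).tolist())
"
```

```text
lidfront ((-0.39401452700286654, 0.10392121095242324), 0.8881454120079676)
base ((0.37900990881193763, -0.3694206402193281), 0.8574020560582479)
latchside ((-0.1516831802890053, 0.4915885336068726), 0.5441296090682347)
280 [83, 97, 102, 103, 97, 81, 56, 40, 38, 30, 24, 15, 7, 0, 65, 59, 53, 59, 68, 69, 55, 54] [83, 86, 98, 106, 104, 93, 73, 51, 34, 29, 23, 16, 8, 0, 62, 64, 63, 55, 62, 62, 54, 49]
295 [87, 91, 97, 110, 106, 101, 87, 66, 40, 30, 22, 15, 7, 0, 57, 63, 68, 61, 53, 60, 66, 60] [86, 95, 89, 96, 104, 102, 89, 72, 49, 31, 19, 15, 7, 0, 54, 53, 69, 63, 50, 57, 64, 60]
303 [52, 56, 57, 60, 62, 60, 54, 46, 33, 20, 13, 8, 4, 0, 55, 53, 62, 61, 54, 47, 58, 62] [52, 54, 55, 54, 57, 58, 53, 47, 35, 21, 13, 8, 4, 0, 51, 54, 58, 62, 57, 49, 54, 61]
```

```bash
python3 -c "
from station import ctrl
import cv2,numpy as np
a=cv2.imread('pics/side0.png',0).astype(float);b=np.mean([cv2.cvtColor(ctrl.get_image('side'),cv2.COLOR_RGB2GRAY).astype(float) for _ in range(4)],0)
for c in range(258,314,5):
  A,B=[x[185:216,c-2:c+3].mean(1) for x in(a,b)]
  print(c,A[:22].astype(int).tolist(),B[:22].astype(int).tolist())
for n in('a','b'):
  pass
T=cv2.cvtColor(ctrl.get_image('top'),cv2.COLOR_RGB2GRAY).astype(float);t=cv2.imread('pics/top0.png',0).astype(float)
for c in(225,275):print('top',c,t[180:204,c-4:c+5].mean(1).astype(int).tolist(),T[180:204,c-4:c+5].mean(1).astype(int).tolist())
"
```

```text
258 [143, 142, 136, 128, 127, 119, 117, 107, 86, 74, 70, 70, 74, 76, 82, 87, 88, 74, 65, 68, 75, 76] [129, 127, 117, 108, 108, 107, 106, 107, 102, 89, 74, 67, 67, 67, 64, 62, 71, 82, 74, 62, 60, 67]
263 [122, 118, 115, 118, 122, 123, 119, 110, 92, 71, 61, 60, 59, 60, 58, 59, 68, 66, 59, 58, 65, 69] [114, 115, 120, 119, 114, 117, 120, 118, 112, 98, 77, 62, 59, 58, 58, 57, 57, 61, 67, 62, 56, 58]
268 [122, 123, 124, 108, 111, 122, 121, 114, 101, 81, 64, 58, 58, 58, 57, 58, 59, 79, 72, 57, 56, 63] [119, 119, 119, 121, 109, 111, 118, 118, 114, 105, 87, 65, 57, 56, 57, 55, 56, 55, 65, 64, 58, 55]
273 [122, 124, 123, 117, 110, 116, 123, 120, 112, 97, 74, 59, 57, 58, 57, 57, 55, 61, 65, 60, 55, 58] [119, 119, 119, 119, 120, 108, 112, 120, 118, 112, 97, 74, 59, 55, 55, 55, 54, 54, 60, 66, 60, 54]
278 [122, 122, 121, 124, 112, 113, 122, 123, 118, 109, 88, 67, 55, 56, 56, 56, 56, 55, 67, 65, 58, 54] [120, 120, 120, 120, 121, 109, 112, 120, 121, 115, 106, 87, 64, 56, 54, 54, 53, 53, 54, 64, 62, 55]
283 [122, 122, 121, 121, 122, 108, 114, 125, 121, 116, 101, 78, 61, 55, 56, 55, 56, 53, 56, 67, 6
[... 1119 characters left out ...]
65, 69, 71, 78, 75, 74]
313 [162, 167, 170, 176, 179, 180, 183, 184, 180, 187, 188, 187, 183, 185, 181, 185, 189, 189, 190, 193, 179, 151] [155, 158, 160, 165, 173, 181, 188, 196, 197, 196, 195, 193, 190, 192, 191, 188, 188, 191, 191, 192, 179, 148]
top 225 [119, 118, 116, 104, 79, 51, 61, 87, 58, 51, 58, 45, 46, 47, 53, 65, 82, 142, 154, 159, 170, 178, 175, 172] [129, 127, 125, 122, 106, 79, 50, 62, 70, 52, 61, 47, 49, 50, 56, 68, 84, 148, 160, 165, 176, 185, 181, 179]
top 275 [116, 117, 114, 103, 111, 121, 122, 121, 113, 99, 70, 51, 69, 78, 58, 50, 56, 46, 47, 46, 46, 61, 104, 171] [123, 123, 125, 121, 113, 119, 129, 129, 128, 118, 101, 66, 52, 70, 57, 53, 58, 48, 49, 48, 48, 63, 107, 178]
```

The lid's front edge dropped about 2 px at the front and about 0 at the hinge, which matches the 7 mm tightening, while the base stayed put.

```bash
python3 -c "
from station import ctrl
print(ctrl.close_job())"
```

```text
the job is handed in; nothing more can be done
None
```

The job is handed in: the crossbar is hooked behind the keeper's lip, the lever has snapped shut, and the camera views show the lid pulled tight and the other things where they were.

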